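Pin the strainer arm over the rice-washing bowl

TASK

Lock the swivelling strainer arm over the clear rice-washing bowl: take the wooden-handled steel pin out of its wooden block, put it through the hole in the swivel plate, swing the arm round with it to feel for the matching hole in the plate hidden underneath, and push the pin fully home so that its collar sits flush on the swivel plate; then let go. Feel your way gently: never load the pin with more than about 35 N, and leave the bowl and the other things on the counter where they are.

Things in the scene. Friction and masses are not known exactly. Their poses are not given: they have to be found in the camera images.
- pin_grip (a point): Centre of the wooden handle (22 mm diameter, 52 mm high) of the locking pin, where to grip it, 72 mm above the tip; z runs up along the pin. Below the handle: a brass collar 26 mm across, 4 mm thick, then a steel shaft 10 mm in diameter, 42 mm long, its last 2 mm tapering to 8.4 mm. About 90 g. At the start it stands upright in the block, collar resting on the block's top.
- pin_collar (a point): Point on the pin's axis at the underside of the brass collar: 30 mm below the handle's centre, 42 mm above the tip.
- pin_tip (a point): The pin's tip (bottom end of the shaft); z axis up along the pin.
- pin: The whole pin; origin at its tip, z up along the pin.
- block: Fixed wooden block 70 x 70 x 50 mm high with a 13 mm vertical hole in its middle that holds the pin; origin at the centre of its underside.
- stand: Fixed swivel stand: white round drum 244 mm in diameter, 100 mm high; origin at the centre of its underside, on the vertical swivel axis. A small grey foot tab points along its +x axis, towards the bowl. The drum is empty below the stop plate. In force rules the stand includes its swivel plate and stop plate.
- stop_top (a point): Point on the swivel axis at the top face (98 mm above the counter) of the flat solid stop plate hidden under the swivel plate. It is 14 mm thick and has one 11 mm hole, 70 mm from the axis, which lies under the swivel plate's hole at some swivel angle between -0.25 and +0.25 rad, unseen and different each time. It does not turn. A spring catch below its hole: roughly 4 to 12 N to push the pin past.
- swivel (a joint): Angle of the aluminium swivel plate with the strainer arm about the stand's vertical axis, rad, 0 when the arm points along the stand's +x axis (over the bowl), growing anticlockwise seen from above; range -1.0 to 0.5. It turns freely with light friction (about 0.1 Nm) and stays where it is left. It starts between -0.80 and -0.45.
- plate_hole (a point): Mouth (top) centre of the 12 mm through-hole in the swivel plate, 70 mm from the swivel axis, 112 mm above the counter; the frame turns with the plate: its x axis points along the arm, its y axis from the swivel axis to the hole, z up. The swivel plate is square, 170 mm wide, 10 mm thick (underside 102 mm above the counter), 4 mm above the stop plate; the axis cap at its middle stands 4 mm proud.
- strainer (a point): Centre of the rim of the round steel mesh strainer (112 mm across, 24 mm deep) on the end of the arm, 240 mm from the swivel axis, rim 114 mm above the counter.
- bowl: Loose translucent rice-washing bowl, 184 mm across the rim, 72 mm high; origin at the centre of its underside. The strainer passes above it.
- teacup: Loose blue ceramic teacup, 76 mm across, 70 mm high; origin under its centre. Leave alone.
- tea_tin: Loose green tea tin, 72 mm across, 100 mm high; origin under its centre. Leave alone.
- measure: Loose white plastic measuring cup, 68 mm across, 75 mm high; origin under its centre. Leave alone.
- spatula: Loose wooden spatula, 200 mm long, lying flat on the counter, origin near its middle. Leave alone.
- saucer: Loose white saucer, 120 mm across, 15 mm high; origin under its centre. Leave alone.

How it is judged:
By the outcome, as a careful person would: the job done as asked, in the order asked, and still so for the second after the job is handed in, with the robot touching nothing.
It also fails if it takes over 72 s, if anything falls off the work surface, if the arm or the gripper's body presses on something with over 40 N, if the wrist force passes 120 N, or if a joint passes its speed limit or range.

ROBOT

A 6-joint arm with a two-finger parallel gripper is mounted at the origin on the work surface. World frame = base frame: x ahead of the robot, y to its left, z up, the work surface at z = 0. Lengths are in mm, angles in rad, forces in N, time in s.
With the tool pointing down it reaches from about 400 to 825 mm from the base axis. Payload 7 kg.
Tool frame: the origin (TCP) lies at the centre of the arm's flange, where the gripper is bolted on; the fingertips stand 178 mm ahead of it and the grasp point (between the pads) lies 159 mm ahead of it; y points along the fingers, x is the direction in which the jaws open and shut, and the axes are right-handed (so a half turn about y gives the same grasp; the last joint's range is limited). The gripper opens to 88 mm and grips with 3 to 60 N. Pads are 19 mm wide; open, the fingers measure 130 mm over their backs; the gripper's body (78 mm by 193 mm) begins 47 mm behind the grasp point.
Start: joints at [-0.878, 0.359, 0.012, 0, -1.224, -0.288], TCP at [265.811, -620.436, 404.661] pointing down, gripper open.
Joint ranges: [-3.07, 3.07], [-1.43, 2.12], [-1.02, 1.25], [-3.03, 1.67], [-3.05, -0], [-3.03, 3.03]. Speed limits (rad/s): [2.39, 2.39, 3.01, 3.14, 3.14, 3.14].

INTERFACE

Orientations are given as a unit quaternion [x, y, z, w].
In Python, from station import arm gives the robot as it stands. The module is installed in compiled form; this text tells all that it offers.
- The arm moves only by the tool jog_arm, never from a script. Its argument "motion" is a list of rows, each a list of 3 entries, a list of its own where there are three numbers: the shift along the world's x, y, z as a fraction of full scale, then the turn, a rotation vector about the world's x, y, z as a fraction of full scale, then the closure in counts, from 0 (fully open) to 255 (shut). A call has 1 to 5 rows; each row shifts and turns the commanded pose from where the row before left it; what a row does not reach is not made up. Full scale, the value 1, is 30 mm for a shift and pi rad for a turn. A row lasts 1/8 s, in which the tool goes at most 62.5 mm and 10.7 degrees, less where a joint would pass 70% of its speed; a pose out of reach is approached as far as the arm can. A call with a number of a shift or a turn outside -1 to 1 is refused whole. A call with a gripper value outside its range is refused whole. The fingers move at their own pace and stop on an object; the grip force is fixed at half the most. Time passes only in rows, so rows that do not move let the fingers close. It gives the time, the measured TCP pose, the force and the opening at its end, in the units of the state.
- arm.observe(): the state, without advancing time (a new reading comes with each control period).
- arm.get_image(name): name is "side" or "top" or "wrist"; returns a dict with "image" (420x560x3 uint8, red, green, blue), "mtx" (3x3 intrinsics, pixels), "T" (4x4, takes a point from camera to world coordinates); the wrist camera has in their place "hand_eye" (4x4, takes a point from camera to tool coordinates, whose origin is the TCP and whose axes are the tool frame's). Camera axes: x right, y up, looking along -z (the intrinsics and any distortion apply to the point x, -y, -z); pixel columns grow to the right and rows downward; lengths in mm; the calibration is good to about 2 mm. The wrist camera is an equidistant fisheye: a pixel r from the principal point sees the ray r / f radians off the axis. A picture is of the moment at which its call begins: read the wrist's pose just before it. There is no depth.
- arm.hand_in(): hands the job in, once; it reports no verdict.
The state is a dict: "t": time; "joints": joint angles; "qd": joint speeds; "joint_efforts": joint torques, N m; "eef_pos": TCP position; "eef_rot": TCP orientation; "ft_force": force on the tool from outside, world axes, zero at the start; "wrist_torque": the same for the moment, N m; "gripper_width": finger opening in mm.
Only numpy, scipy, OpenCV 4.12 (cv2) and the standard library are available. Lean on these libraries where they do the work, as an engineer would, in place of code of your own. Each camera call takes 0.05 s, during which the arm holds its last target.

## Working session

There is one attempt and no reset: what is moved stays moved. The work goes in short steps, Python scripts to look and compute and a tool call to move; the robot and the scene stay as the last step left them, time stands still between calls to the robot, and variables do not carry over. Pictures are saved under pics/ and viewed, and the job is handed in when it is done.

Besides the shell and the picture viewer there is one more tool, called as a command line: name --argument value ..., lists and objects as JSON in quotes. jog_arm: Moves the arm, as the interface text tells. Shift numbers are shares of 30 mm and turn numbers shares of pi rad, none past 1 either way. Its arguments: {"type":"object","properties":{"motion":{"type":"array"}},"required":["motion"]}

```bash
mkdir -p pics; cat > h.py <<'E'
from station import arm
import numpy as np, cv2
def snap(n,fn):
    d=arm.get_image(n); cv2.imwrite('pics/'+fn,d['image'][:,:,::-1]); np.savez('pics/'+fn+'.npz',**{k:v for k,v in d.items()}); return d
E
python3 - <<'E'
from h import *
s=arm.observe(); print(s)
for n in ['side','top','wrist']:
    d=snap(n,n+'0.png'); print(n,{k:np.round(v,3).tolist() for k,v in d.items() if k!='image'})
E
```

```text
{'t': 0.0, 'joints': array([-8.77904213e-01,  3.59367377e-01,  1.10513769e-02, -3.79408642e-04,
       -1.22409922e+00, -2.88083608e-01]), 'qd': array([ 4.54169780e-05, -9.38900662e-05,  5.63134485e-04,  2.84145942e-04,
        3.29355698e-05, -1.04400991e-03]), 'joint_efforts': array([ 1.02642527e-03, -5.82721782e+01,  2.93051291e+01,  6.99727848e+00,
        6.74785028e-03, -1.34798138e-04]), 'eef_pos': array([ 265.75420543, -620.26001621,  403.72653313]), 'eef_rot': array([ 0.38880751,  0.59056727, -0.5899932 , -0.3898295 ]), 'ft_force': array([-0.48692693,  1.11359577, -0.25867944]), 'wrist_torque': array([-0.01089403, -0.01104629, -0.01856537]), 'gripper_width': 87.80067092378425}
side {'mtx': [[404.099, 0.0, 279.316], [0.0, 404.099, 207.773], [0.0, 0.0, 1.0]], 'T': [[-0.909, 0.269, -0.318, 197.27], [-0.417, -0.589, 0.692, 757.354], [-0.001, 0.762, 0.648, 777.974], [0.0, 0.0, 0.0, 1.0]]}
top {'mtx': [[410.248, 0.0, 280.787], [0.0, 410.248, 210.483], [0.0, 0.0, 1.0]], 'T': [[0.024, 0.995, -0.099, 448.703], [-1.0, 0.023, -0.008, -6.108], [-0.006, 0.099, 0.995, 1100.211], [0.0, 0.0, 0.0, 1.0]]}
wrist {'mtx': [[325.192, 0.0, 281.166], [0.0, 325.192, 211.787], [0.0, 0.0, 1.0]], 'hand_eye': [[1.0, 0.001, 0.001, 0.247], [0.001, 0.254, -0.967, 21.17], [-0.001, 0.967, 0.254, 67.016], [0.0, 0.0, 0.0, 1.0]]}
```

View pics/top0.png

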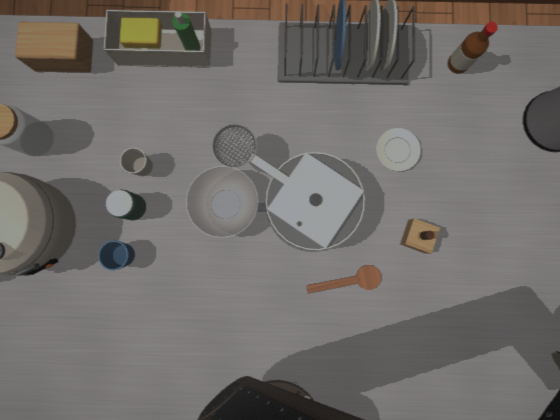

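View pics/side0.png

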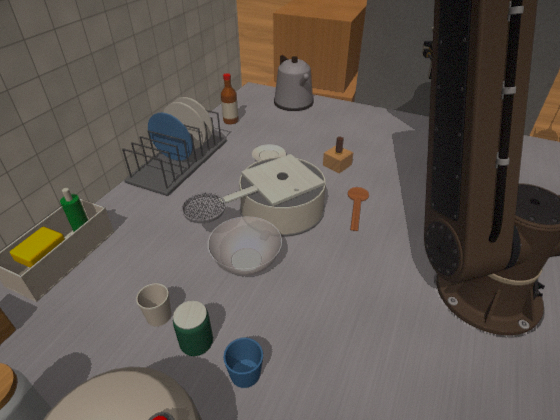

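View pics/wrist0.png

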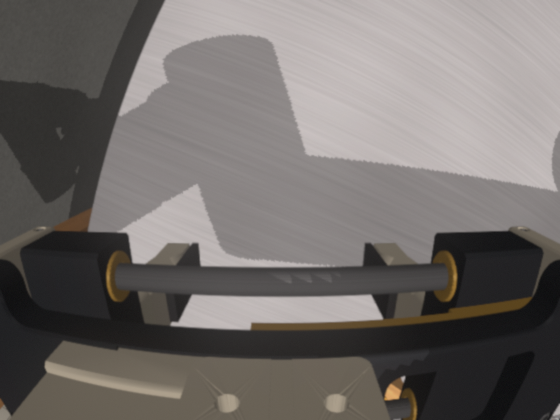

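```bash
python3 - <<'E'
import cv2
i=cv2.imread('pics/top0.png'); s=cv2.imread('pics/side0.png')
cv2.imwrite('pics/c1.png',cv2.resize(i[140:260,210:370],None,fx=5,fy=5,interpolation=cv2.INTER_CUBIC))
cv2.imwrite('pics/c2.png',cv2.resize(i[210:260,395:450],None,fx=10,fy=10,interpolation=cv2.INTER_CUBIC))
cv2.imwrite('pics/c3.png',cv2.resize(s[120:240,230:370],None,fx=5,fy=5,interpolation=cv2.INTER_CUBIC))
E
```

```text
(no output)
```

View pics/c1.png

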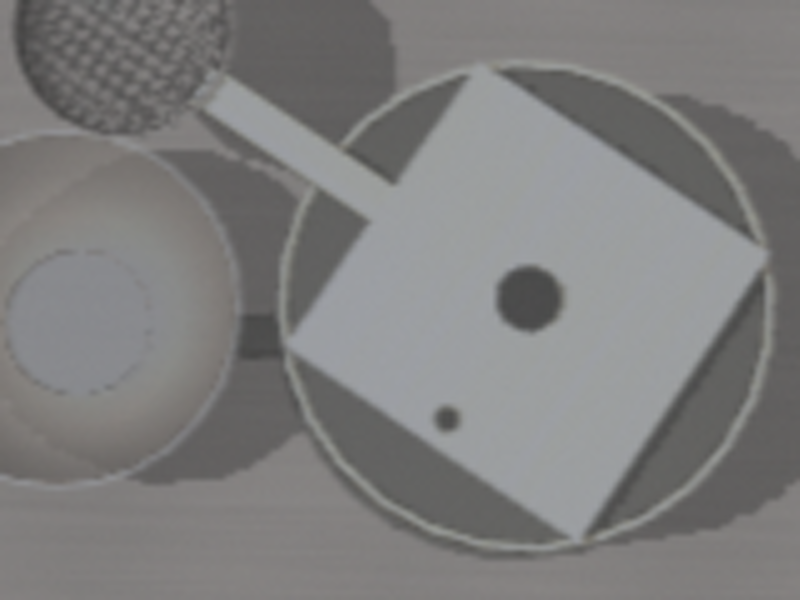

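View pics/c2.png

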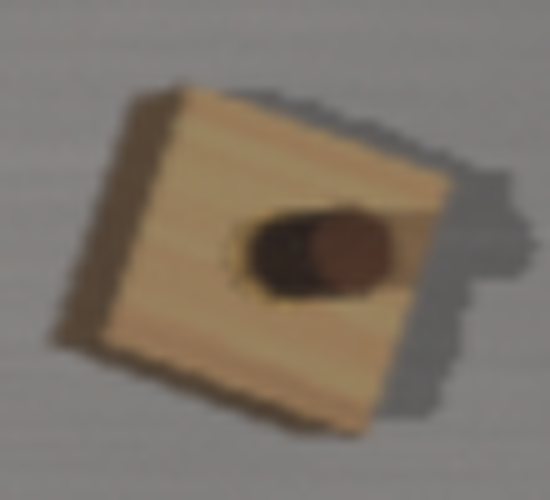

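View pics/c3.png

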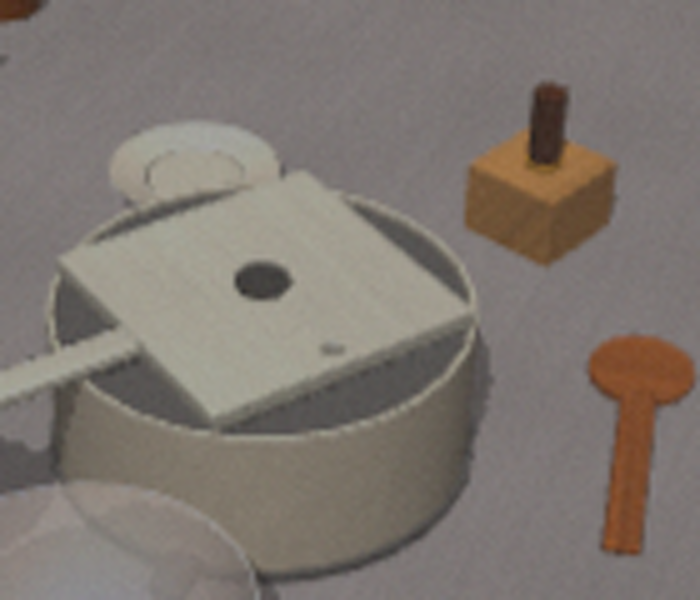

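```bash
cat >> h.py <<'E'
def load(fn): return dict(np.load('pics/'+fn+'.npz'))
def ray(d,u,v):
    K=d['mtx']; p=np.array([(u-K[0,2])/K[0,0],-(v-K[1,2])/K[1,1],-1.]); return d['T'][:3,:3]@p, d['T'][:3,3]
def atz(d,u,v,z):
    r,o=ray(d,u,v); return (o+r*(z-o[2])/r[2])
E
python3 - <<'E'
from h import *
t=load('top0.png'); s=load('side0.png')
def c(x,y,f,ox,oy): return (x+.5)/f-.5+ox,(y+.5)/f-.5+oy
for n,p,z in [('cap',(530,298),116),('hole',(447,419),112),('c1',(482,65),112),('c2',(768,256),112),('c3',(580,540),112),('c4',(288,345),112),('drumL',(281,305),100),('drumR',(774,305),100),('drumT',(530,62),100),('drumB',(530,549),100),('strainer',(122,30),114)]:
    print('top',n,atz(t,*c(*p,5,210,140),z).round(1))
for n,p,z in [('pintop',(351,250),106),('k1',(187,85),50),('k2',(455,178),50),('k3',(365,435),50),('k4',(103,337),50)]:
    print('top',n,atz(t,*c(*p,10,395,210),z).round(1))
for n,p,z in [('cap',(263,281),116),('hole',(332,349),112),('pintop',(550,88),106),('k1',(468,168),50),('k2',(617,162),50),('k3',(546,205),50)]:
    print('side',n,atz(s,*c(*p,5,230,120),z).round(1))
E
```

```text
top cap [575.5 -81.7 116. ]
top hole [516.3 -42.8 112. ]
top c1 [690.7 -56.7 112. ]
top c2 [ 599.2 -197.2  112. ]
top c3 [ 459.7 -107.7  112. ]
top c4 [550.4  34.8 112. ]
top drumL [571.3  39.3 100. ]
top drumR [ 576.9 -202.6  100. ]
top drumT [695.7 -81.1 100. ]
top drumB [454.9 -84.7 100. ]
top strainer [703.9 120.5 114. ]
top pintop [ 497.  -359.1  106. ]
top k1 [ 541.1 -337.6   50. ]
top k2 [ 518.8 -405.7   50. ]
top k3 [ 452.9 -382.    50. ]
top k4 [ 476.1 -315.7   50. ]
side cap [572.2 -78.4 116. ]
side hole [515.1 -42.1 112. ]
side pintop [ 496.6 -361.3  106. ]
side k1 [ 538.7 -333.8   50. ]
side k2 [ 451.2 -381.8   50. ]
side k3 [ 478.  -313.4   50. ]
```

```bash
cat >> h.py <<'E'
from scipy.spatial.transform import Rotation as R
def wproj(d,T,p): # world point ->wrist pixel
    pc=np.linalg.inv(T@d['hand_eye'])@np.append(p,1); x,y,z=pc[0],-pc[1],-pc[2]
    r=np.hypot(x,y); th=np.arctan2(r,z); f=d['mtx'][0,0]; return d['mtx'][0,2]+f*th*x/r, d['mtx'][1,2]+f*th*y/r
def tcp(s=None):
    s=s or arm.observe(); T=np.eye(4); T[:3,:3]=R.from_quat(s['eef_rot']).as_matrix(); T[:3,3]=s['eef_pos']; return T
def wat(d,T,u,v,z):
    K=d['mtx']; a=np.array([u-K[0,2],v-K[1,2]]); r=np.hypot(*a); th=r/K[0,0]; q=a/r*np.sin(th)
    M=T@d['hand_eye']; w=M[:3,:3]@np.array([q[0],-q[1],-np.cos(th)]); o=M[:3,3]; return o+w*(z-o[2])/w[2]
E
python3 - <<'E'
from h import *
print(tcp().round(3))
t=load('top0.png')
c=lambda x,y:((x+.5)/5-.5+210,(y+.5)/5-.5+140)
for p in [(262,335),(243,316),(243,357),(275,316),(280,357)]:
  a=atz(t,*c(*p),6); print(a.round(1), np.degrees(np.arctan2(a[1]+82,a[0]-575)))
E
```

```text
[[-3.94000e-01 -1.00000e-03 -9.19000e-01  2.65756e+02]
 [ 9.19000e-01  1.00000e-03 -3.94000e-01 -6.20329e+02]
 [ 1.00000e-03 -1.00000e+00  0.00000e+00  4.03941e+02]
 [ 0.00000e+00  0.00000e+00  0.00000e+00  1.00000e+00]]
[566.4  53.3   6. ] 93.62900063193749
[576.4  63.8   6. ] 89.43187945265512
[554.3  63.2   6. ] 98.10538728231339
[576.8  46.6   6. ] 89.18078466231636
[554.8  43.3   6. ] 99.16379034721955
```

jog_arm --motion '[[[0.8,0.9,0],[0,0,-0.02],0],[[0.8,0.9,0],[0,0,-0.02],0],[[0.8,0.9,-0.2],[0,0,-0.02],0],[[0.8,0.9,-0.2],[0,0,-0.02],0],[[0.8,0.9,-0.2],[0,0,-0.02],0]]'

```text
t: 0.78
eef_pos: [386.4, -484.4, 386.2]
eef_rot: [0.477, 0.522, -0.522, -0.478]
ft_force: [-0.5, 0.1, -0.1]
gripper_width: 87.8
```

jog_arm --motion '[[[0.8,0.9,-0.2],[0,0,-0.006],0],[[0.8,0.9,-0.2],[0,0,0],0],[[0.8,0.9,-0.2],[0,0,0],0],[[0.8,0.9,-0.2],[0,0,0],0],[[0.5,0.57,-0.2],[0,0,0],0]]'

```text
t: 1.4
eef_pos: [497.7, -359.1, 356.2]
eef_rot: [-0.481, -0.518, 0.518, 0.482]
ft_force: [-0.3, -0.4, 0.6]
gripper_width: 87.5
```

```bash
python3 - <<'E'
from h import *
s=arm.observe();print(s['t']);print(tcp(s).round(3),s['ft_force'])
d=snap('wrist','w1.png')
for p in [(497,-360,106),(497,-360,50)]: print(wproj(d,tcp(s),p))
E
```

```text
1.4
[[-7.30000e-02 -0.00000e+00 -9.97000e-01  4.97733e+02]
 [ 9.97000e-01  0.00000e+00 -7.30000e-02 -3.59121e+02]
 [ 0.00000e+00 -1.00000e+00  0.00000e+00  3.56238e+02]
 [ 0.00000e+00  0.00000e+00  0.00000e+00  1.00000e+00]] [-0.34691484 -0.42259762  0.55447164]
(np.float64(279.6989527973187), np.float64(220.03871933330083))
(np.float64(280.02531347561137), np.float64(202.7201140383912))
```

View pics/w1.png

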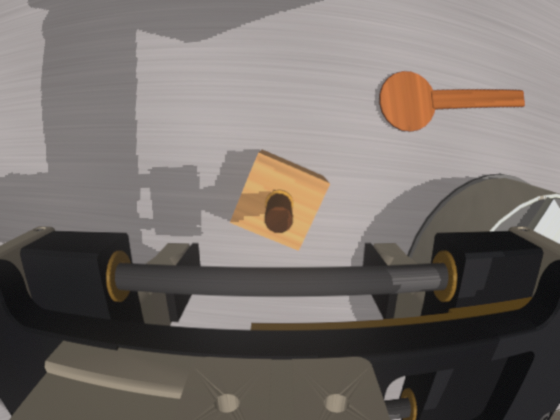

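jog_arm --motion '[[[-0.02,-0.03,-0.9],[0,0,0],0],[[0,0,-0.9],[0,0,0],0],[[0,0,-0.9],[0,0,0],0],[[0,0,-0.9],[0,0,0],60],[[0,0,-0.23],[0,0,0],120]]'

```text
t: 2.08
eef_pos: [495.4, -361.2, 239.8]
eef_rot: [-0.481, -0.517, 0.518, 0.483]
ft_force: [0.0, 0.1, 0.7]
gripper_width: 73.3
```

jog_arm --motion '[[[0,0,0],[0,0,0],200],[[0,0,0],[0,0,0],255],[[0,0,0],[0,0,0],255],[[0,0,0],[0,0,0],255],[[0,0,0],[0,0,0],255]]'

```text
t: 2.7
eef_pos: [496.2, -361.2, 242.1]
eef_rot: [0.482, 0.518, -0.518, -0.482]
ft_force: [-0.4, 0.1, 0.5]
gripper_width: 23.0
```

jog_arm --motion '[[[0,0,0],[0,0,0],255],[[0,0,0],[0,0,0],255],[[0,0,0.3],[0,0,0],255],[[0,0,0.6],[0,0,0],255],[[0,0,0.6],[0,0,0],255]]'

```text
t: 3.32
eef_pos: [496.1, -361.2, 287.4]
eef_rot: [-0.482, -0.518, 0.518, 0.482]
ft_force: [0.9, -0.4, -0.6]
gripper_width: 21.3
```

jog_arm --motion '[[[0,0,1],[0,0,0],255],[[0,0,1],[0,0,0],255],[[0,0,1],[0,0,0],255],[[0,0,0.5],[0,0,0],255],[[0,0,0],[0,0,0],255]]'

```text
t: 3.95
eef_pos: [496.2, -361.3, 392.6]
eef_rot: [0.482, 0.518, -0.517, -0.481]
ft_force: [-0.3, 0.4, -2.2]
gripper_width: 21.8
```

```bash
python3 - <<'E'
from h import *
s=arm.observe();print(s['t'],s['eef_pos'],s['ft_force'],s['gripper_width'])
snap('wrist','w2.png');snap('side','s2.png');d=snap('top','t2.png')
i=cv2.imread('pics/s2.png');cv2.imwrite('pics/s2c.png',cv2.resize(i[60:240,230:450],None,fx=3.6,fy=3.3))
E
```

```text
3.95 [ 496.24643153 -361.2554531   392.55222771] [-0.30755525  0.37413579 -2.17536718] 21.826330621411113
```

View pics/w2.png

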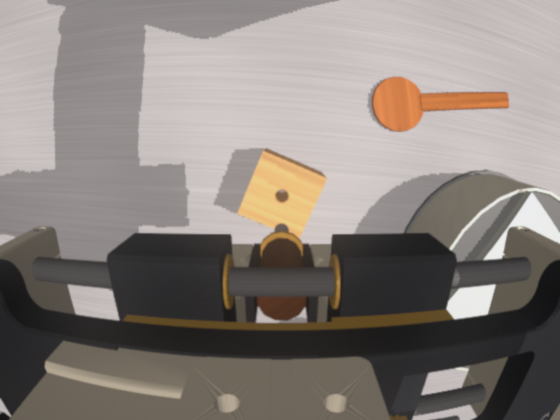

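View pics/s2c.png

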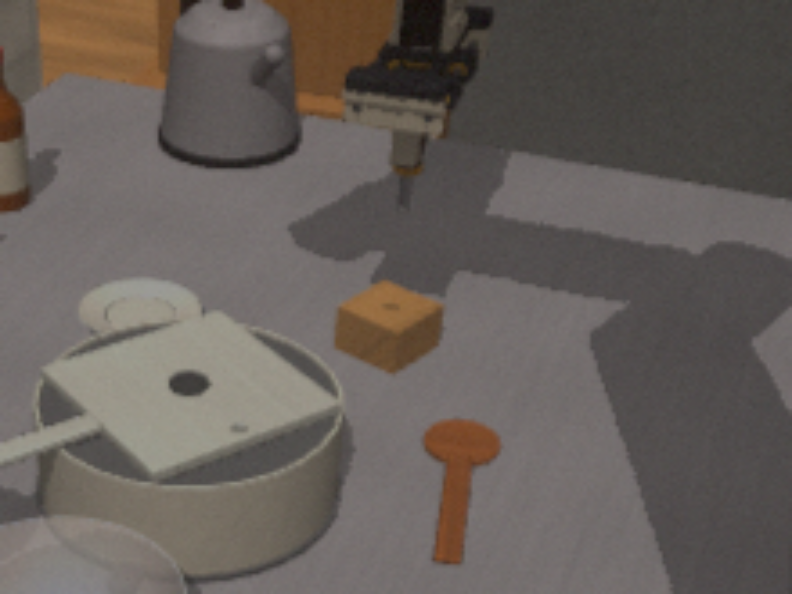

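jog_arm --motion '[[[0.1,0.96,0],[0,0,0],255],[[0.1,0.96,0],[0,0,0],255],[[0.1,0.96,0],[0,0,0],255],[[0.1,0.96,0],[0,0,0],255],[[0.1,0.96,0],[0,0,0],255]]'

```text
t: 4.72
eef_pos: [511.0, -216.2, 390.4]
eef_rot: [-0.481, -0.517, 0.518, 0.482]
ft_force: [-0.4, -0.6, -1.0]
gripper_width: 21.6
```

jog_arm --motion '[[[0.1,0.96,0],[0,0,0],255],[[0.05,0.96,0],[0,0,0],255],[[0,0.96,0],[0,0,0],255],[[0,0.96,0],[0,0,0],255],[[0,0.96,-0.2],[0,0,0],255]]'

```text
t: 5.35
eef_pos: [515.6, -72.3, 384.8]
eef_rot: [-0.481, -0.517, 0.518, 0.482]
ft_force: [0.1, -0.5, -1.7]
gripper_width: 21.4
```

jog_arm --motion '[[[0,0.96,-0.3],[0,0,0],255],[[0,0.06,-0.3],[0,0,0],255],[[0,0,-0.1],[0,0,0],255],[[0,0,0],[0,0,0],255]]'

```text
t: 5.85
eef_pos: [515.7, -43.2, 364.3]
eef_rot: [-0.482, -0.517, 0.518, 0.482]
ft_force: [-0.8, -1.0, -1.8]
gripper_width: 21.0
```

```bash
python3 - <<'E'
from h import *
s=arm.observe();print(s['t'],s['eef_pos'],s['ft_force'],s['gripper_width'])
np.save('T3.npy',tcp(s))
snap('wrist','w3.png');snap('side','s3.png');d=snap('top','t3.png')
i=cv2.imread('pics/s3.png');cv2.imwrite('pics/s3c.png',cv2.resize(i[100:220,230:370],None,fx=5,fy=5,interpolation=cv2.INTER_CUBIC))
i=cv2.imread('pics/w3.png');cv2.imwrite('pics/w3c.png',cv2.resize(i[150:270,220:340],None,fx=5,fy=5,interpolation=cv2.INTER_CUBIC))
i=cv2.imread('pics/w2.png');cv2.imwrite('pics/w2c.png',cv2.resize(i[150:270,220:340],None,fx=5,fy=5,interpolation=cv2.INTER_CUBIC))
E
```

```text
5.85 [515.66672431 -43.20512488 364.26031322] [-0.75788359 -1.0436728  -1.83365897] 20.98242665980458
```

View pics/w3c.png

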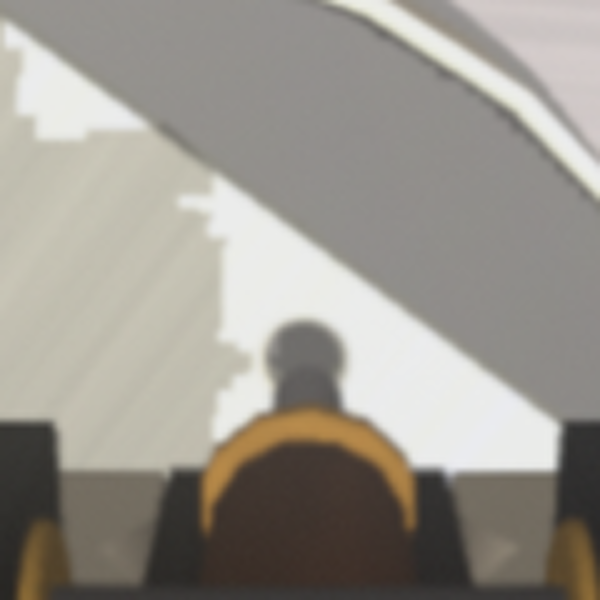

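View pics/s3c.png

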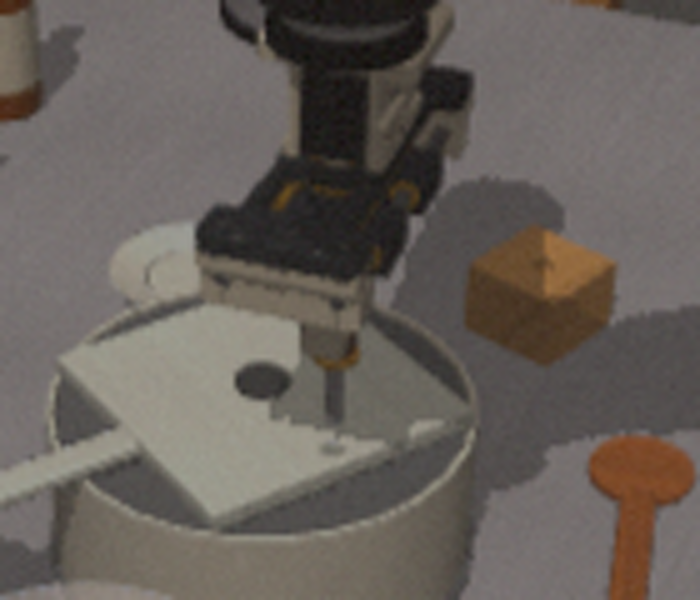

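View pics/w2c.png

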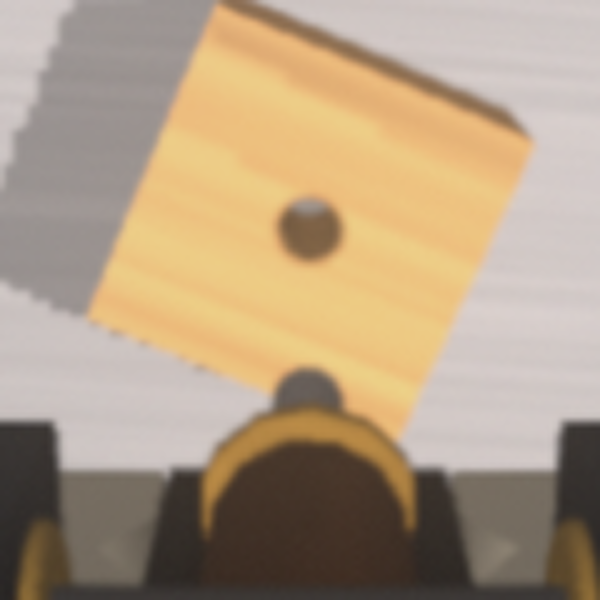

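```bash
python3 - <<'E'
from h import *
T=np.load('T3.npy'); d=load('w3.png')
c=lambda x,y:((x+.5)/5-.5+220,(y+.5)/5-.5+150)
print('hole',wat(d,T,*c(305,358),112)); print('tip',wat(d,T,*c(308,401),364.26-234))
print('predicted tip px if on axis',wproj(d,T,T[:3,3]-[0,0,234]))
print(c(308,401), T[:3,3])
# side: tip/hole
s=load('s3.png'); c=lambda x,y:((x+.5)/5-.5+230,(y+.5)/5-.5+100)
print('side tip',atz(s,*c(335,424),130),'hole',atz(s,*c(333,450),112))
E
```

```text
hole [516.14786387 -43.47680424 112.        ]
tip [516.93221346 -42.95233783 130.26      ]
predicted tip px if on axis (np.float64(280.96118640972634), np.float64(228.02499831737506))
(281.2, 229.8) [515.66672431 -43.20512488 364.26031322]
side tip [513.48957076 -41.15918904 130.        ] hole [514.299148   -41.55529252 112.        ]
```

jog_arm --motion '[[[0,-0.013,-0.3],[0,0,0],255],[[0,0,-0.2],[0,0,0],255],[[0,0,0],[0,0,0],255]]'

```text
t: 6.38
eef_pos: [515.5, -43.1, 349.0]
eef_rot: [-0.481, -0.517, 0.518, 0.482]
ft_force: [-0.3, 0.1, -1.4]
gripper_width: 21.7
```

jog_arm --motion '[[[0,0,-0.05],[0,0,0],255],[[0,0,-0.05],[0,0,0],255],[[0,0,-0.05],[0,0,0],255],[[0,0,0],[0,0,0],255]]'

```text
t: 6.88
eef_pos: [515.7, -43.0, 345.2]
eef_rot: [-0.482, -0.518, 0.518, 0.482]
ft_force: [-0.3, -0.2, -0.2]
gripper_width: 21.0
```

```bash
python3 - <<'E'
from h import *
s=arm.observe();print(s['t'],s['eef_pos'],s['ft_force'],s['wrist_torque'],s['gripper_width'])
d=snap('wrist','w4.png');snap('side','s4.png')
i=cv2.imread('pics/s4.png');a=cv2.resize(i[150:220,265:335],None,fx=8,fy=8,interpolation=cv2.INTER_CUBIC)[:, :400]
i=cv2.imread('pics/w4.png');b=cv2.resize(i[200:270,255:305],None,fx=8,fy=8,interpolation=cv2.INTER_CUBIC)
cv2.imwrite('pics/c4.png',np.hstack([a,b]))
E
```

```text
6.875 [515.66351676 -43.02597386 345.16743595] [-0.31284275 -0.2157377  -0.15757007] [ 0.0081851   0.02136846 -0.00979639] 21.043927513679776
```

View pics/c4.png

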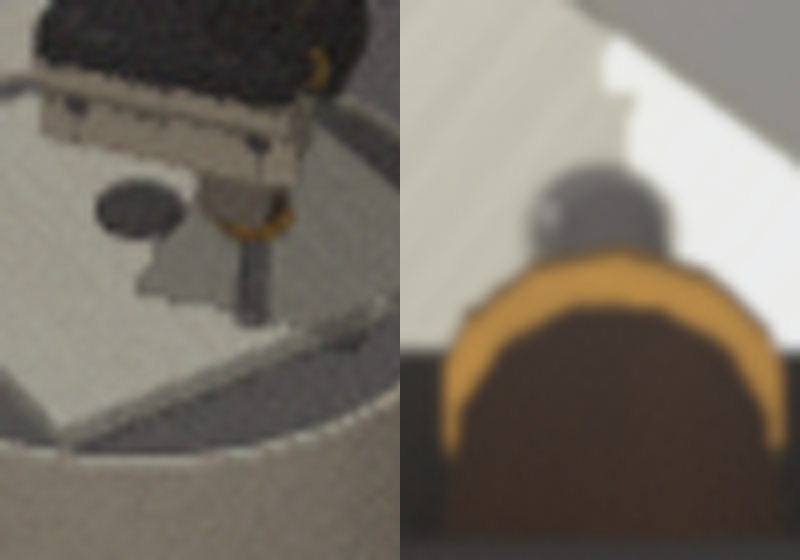

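jog_arm --motion '[[[0,-0.02,-0.03],[0,0,0],255],[[0,0,-0.03],[0,0,0],255],[[0,0,-0.03],[0,0,0],255]]'

```text
t: 7.35
eef_pos: [515.7, -43.7, 342.5]
eef_rot: [-0.482, -0.518, 0.518, 0.482]
ft_force: [0.2, 0.6, -2.1]
gripper_width: 20.9
```

jog_arm --motion '[[[0,0,-0.05],[0,0,0],255],[[0,0,-0.05],[0,0,0],255],[[0,0,-0.03],[0,0,0],255]]'

```text
t: 7.72
eef_pos: [515.7, -43.6, 338.5]
eef_rot: [-0.482, -0.518, 0.518, 0.482]
ft_force: [0.2, -1.0, -1.0]
gripper_width: 21.5
```

```bash
cat > st.py <<'E'
from h import *
s=arm.observe();print(s['t'],s['eef_pos'].round(2),s['ft_force'].round(2),s['wrist_torque'].round(3),s['gripper_width'].round(2) if hasattr(s['gripper_width'],'round') else s['gripper_width'])
E
python3 st.py
```

```text
7.725 [515.72 -43.61 338.51] [ 0.19 -1.   -0.98] [ 0.019  0.001 -0.021] 21.500066824027805
```

```bash
python3 - <<'E'
import numpy as np
C=np.array([574.1,-82.1]);p0=None
for th in [146.6]+list(np.arange(149,204,3)):
    a=np.radians(th);p=C+70*np.array([np.cos(a),np.sin(a)])
    print(th,p.round(2),None if p0 is None else ((p-p0)/30).round(3).tolist());p0=p
E
```

```text
146.6 [515.66 -43.57] None
149 [514.1  -46.05] [-0.052, -0.083]
152 [512.29 -49.24] [-0.06, -0.106]
155 [510.66 -52.52] [-0.055, -0.109]
158 [509.2  -55.88] [-0.049, -0.112]
161 [507.91 -59.31] [-0.043, -0.114]
164 [506.81 -62.81] [-0.037, -0.117]
167 [505.89 -66.35] [-0.031, -0.118]
170 [505.16 -69.94] [-0.024, -0.12]
173 [504.62 -73.57] [-0.018, -0.121]
176 [504.27 -77.22] [-0.012, -0.122]
179 [504.11 -80.88] [-0.005, -0.122]
182 [504.14 -84.54] [0.001, -0.122]
185 [504.37 -88.2 ] [0.007, -0.122]
188 [504.78 -91.84] [0.014, -0.121]
191 [505.39 -95.46] [0.02, -0.12]
194 [506.18 -99.03] [0.026, -0.119]
197 [ 507.16 -102.57] [0.033, -0.118]
200 [ 508.32 -106.04] [0.039, -0.116]
203 [ 509.66 -109.45] [0.045, -0.114]
```

Down slightly more, then the first swing.

jog_arm --motion '[[[0,0,-0.05],[0,0,0],255],[[-0.052,-0.083,0],[0,0,0],255],[[-0.06,-0.106,0],[0,0,0],255],[[0,0,0],[0,0,0],255]]'

```text
t: 8.22
eef_pos: [512.2, -49.6, 337.3]
eef_rot: [-0.482, -0.518, 0.518, 0.482]
ft_force: [0.4, 0.3, -1.6]
gripper_width: 21.7
```

```bash
python3 st.py
```

```text
8.225 [512.21 -49.57 337.26] [ 0.43  0.34 -1.56] [ 0.097 -0.095 -0.005] 21.674698903493546
```

jog_arm --motion '[[[-0.055,-0.109,0],[0,0,0],255],[[-0.049,-0.112,0],[0,0,0],255],[[-0.043,-0.114,0],[0,0,0],255],[[0,0,0],[0,0,0],255]]'

```text
t: 8.72
eef_pos: [507.7, -59.7, 337.2]
eef_rot: [-0.482, -0.517, 0.518, 0.482]
ft_force: [-0.1, 0.4, -0.4]
gripper_width: 21.3
```

```bash
python3 st.py; python3 - <<'E'
from h import *
snap('side','s5.png')
i=cv2.imread('pics/s5.png');cv2.imwrite('pics/s5c.png',cv2.resize(i[120:260,170:350],None,fx=4,fy=4,interpolation=cv2.INTER_CUBIC))
E
```

```text
8.725 [507.73 -59.75 337.2 ] [-0.13  0.36 -0.44] [ 0.001 -0.233 -0.028] 21.333137498318255
```

View pics/s5c.png

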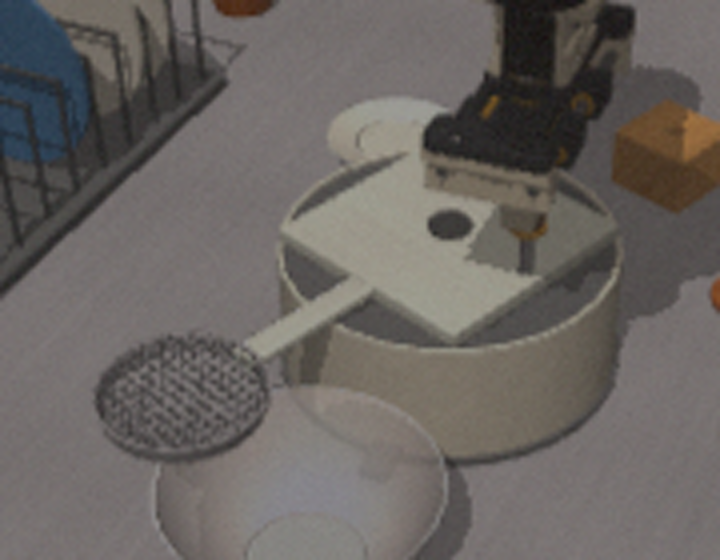

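jog_arm --motion '[[[-0.034,-0.117,0],[0,0,0],255],[[-0.015,-0.06,-0.05],[0,0,0],255],[[0,0,-0.05],[0,0,0],255],[[0,0,-0.05],[0,0,0],255]]'

```text
t: 9.28
eef_pos: [506.4, -64.7, 332.4]
eef_rot: [-0.482, -0.517, 0.518, 0.482]
ft_force: [-0.2, -0.4, -1.7]
gripper_width: 21.1
```

```bash
python3 st.py
```

```text
9.275 [506.37 -64.75 332.45] [-0.16 -0.38 -1.67] [ 0.067 -0.134  0.015] 21.068535436851544
```

jog_arm --motion '[[[0,0,-0.02],[0,0,0],255],[[0,0,-0.02],[0,0,0],255],[[0,0,0],[0,0,0],255]]'

```text
t: 9.65
eef_pos: [506.4, -64.7, 331.9]
eef_rot: [-0.482, -0.518, 0.518, 0.482]
ft_force: [-0.5, -0.2, 4.6]
gripper_width: 21.4
```

```bash
python3 st.py
```

```text
9.65 [506.45 -64.73 331.88] [-0.49 -0.17  4.64] [ 0.106  0.711 -0.027] 21.368234049717795
```

jog_arm --motion '[[[-0.007,-0.029,-0.01],[0,0,0],255],[[-0.007,-0.029,0],[0,0,0],255],[[-0.007,-0.029,0],[0,0,0],255],[[-0.006,-0.029,0],[0,0,0],255]]'

```text
t: 10.15
eef_pos: [506.1, -67.3, 331.8]
eef_rot: [0.482, 0.519, -0.517, -0.482]
ft_force: [-0.4, 5.6, 5.6]
gripper_width: 21.6
```

```bash
python3 st.py
```

```text
10.15 [506.12 -67.35 331.8 ] [-0.36  5.6   5.61] [2.538 0.394 0.031] 21.581873764570815
```

jog_arm --motion '[[[-0.006,-0.029,0],[0,0,0],255],[[0,0,0],[0,0,0],255]]'

```text
t: 10.4
eef_pos: [506.0, -68.4, 331.7]
eef_rot: [0.482, 0.518, -0.517, -0.481]
ft_force: [-0.0, 5.7, 5.7]
gripper_width: 21.2
```

```bash
python3 st.py
```

```text
10.4 [505.99 -68.44 331.74] [-0.    5.66  5.71] [ 2.192  0.04  -0.046] 21.219849934663326
```

jog_arm --motion '[[[-0.006,-0.029,0],[0,0,0],255],[[-0.005,-0.03,0],[0,0,0],255],[[-0.005,-0.03,0],[0,0,0],255],[[-0.005,-0.03,0],[0,0,0],255]]'

```text
t: 10.9
eef_pos: [504.9, -72.2, 330.9]
eef_rot: [0.482, 0.518, -0.517, -0.482]
ft_force: [0.2, 8.4, 1.2]
gripper_width: 21.8
```

```bash
python3 st.py
```

```text
10.9 [504.93 -72.2  330.9 ] [0.24 8.42 1.2 ] [ 3.413 -0.34  -0.025] 21.802336793430765
```

jog_arm --motion '[[[0,0.01,-0.02],[0,0,0],255],[[0,0.01,-0.02],[0,0,0],255],[[0,0,0],[0,0,0],255]]'

```text
t: 11.28
eef_pos: [505.1, -71.7, 330.0]
eef_rot: [0.482, 0.518, -0.517, -0.482]
ft_force: [1.7, 6.3, 1.4]
gripper_width: 21.6
```

```bash
python3 st.py
```

```text
11.275 [505.05 -71.75 329.98] [1.73 6.31 1.43] [ 2.211 -0.497  0.023] 21.630745985226806
```

jog_arm --motion '[[[0.005,0.015,-0.02],[0,0,0],255],[[0.005,0.01,-0.03],[0,0,0],255],[[0,0,0],[0,0,0],255]]'

```text
t: 11.65
eef_pos: [505.2, -71.3, 328.3]
eef_rot: [-0.482, -0.518, 0.518, 0.482]
ft_force: [0.8, 4.2, 0.5]
gripper_width: 21.2
```

```bash
python3 st.py
```

```text
11.65 [505.16 -71.26 328.28] [0.79 4.21 0.46] [ 1.412 -0.681  0.028] 21.193642779289064
```

jog_arm --motion '[[[0.005,0.02,-0.03],[0,0,0],255],[[0.003,0.012,-0.05],[0,0,0],255],[[0,0,-0.05],[0,0,0],255],[[0,0,0],[0,0,0],255]]'

```text
t: 12.15
eef_pos: [505.1, -70.4, 324.1]
eef_rot: [-0.482, -0.517, 0.518, 0.482]
ft_force: [0.6, 0.0, -0.6]
gripper_width: 21.3
```

```bash
python3 st.py
```

```text
12.15 [505.13 -70.43 324.13] [ 0.59  0.04 -0.59] [ 0.02  -0.185  0.003] 21.31390827676928
```

jog_arm --motion '[[[0,0,-0.06],[0,0,0],255],[[0,0,-0.06],[0,0,0],255],[[0,0,-0.06],[0,0,0],255],[[0,0,0],[0,0,0],255]]'

```text
t: 12.65
eef_pos: [505.3, -70.3, 318.9]
eef_rot: [-0.482, -0.517, 0.518, 0.482]
ft_force: [-0.1, -0.5, -0.1]
gripper_width: 21.8
```

```bash
python3 st.py
```

```text
12.65 [505.29 -70.28 318.93] [-0.09 -0.5  -0.11] [-0.007  0.007  0.026] 21.784036647092638
```

jog_arm --motion '[[[0,0,-0.05],[0,0,0],255],[[0,0,-0.05],[0,0,0],255],[[0,0,-0.05],[0,0,0],255]]'

```text
t: 13.02
eef_pos: [505.4, -70.3, 314.6]
eef_rot: [0.482, 0.518, -0.518, -0.482]
ft_force: [0.1, -1.0, 0.1]
gripper_width: 21.7
```

```bash
python3 st.py
```

```text
13.025 [505.39 -70.28 314.58] [ 0.13 -1.    0.08] [-0.064 -0.124  0.01 ] 21.693285731211024
```

jog_arm --motion '[[[0,0,-0.05],[0,0,0],255],[[0,0,-0.05],[0,0,0],255],[[0,0,-0.05],[0,0,0],255]]'

```text
t: 13.4
eef_pos: [505.9, -70.2, 310.4]
eef_rot: [0.482, 0.518, -0.517, -0.481]
ft_force: [2.4, -0.6, 1.1]
gripper_width: 21.3
```

```bash
python3 st.py
```

```text
13.4 [505.85 -70.24 310.44] [ 2.36 -0.61  1.07] [-0.215 -0.938 -0.073] 21.332254294789493
```

jog_arm --motion '[[[0.015,-0.003,-0.03],[0,0,0],255],[[0,0,-0.04],[0,0,0],255],[[0,0,0],[0,0,0],255]]'

```text
t: 13.78
eef_pos: [506.0, -70.3, 308.0]
eef_rot: [0.482, 0.518, -0.518, -0.482]
ft_force: [3.2, -0.5, -1.1]
gripper_width: 21.1
```

```bash
python3 st.py
```

```text
13.775 [505.98 -70.33 307.96] [ 3.21 -0.51 -1.1 ] [-0.285 -1.241  0.047] 21.1304453266144
```

jog_arm --motion '[[[0.02,0,0],[0,0,0],255],[[0,0,-0.04],[0,0,0],255],[[0,0,-0.02],[0,0,0],255],[[0,0,0],[0,0,0],255]]'

```text
t: 14.28
eef_pos: [506.4, -70.4, 306.2]
eef_rot: [-0.482, -0.518, 0.518, 0.482]
ft_force: [0.8, -1.0, -0.6]
gripper_width: 21.9
```

```bash
python3 st.py
```

```text
14.275 [506.35 -70.36 306.16] [ 0.81 -1.02 -0.62] [-0.112 -0.538 -0.05 ] 21.873840328723006
```

jog_arm --motion '[[[0.005,0,-0.04],[0,0,0],255],[[0,0,-0.03],[0,0,0],255],[[0,0,0],[0,0,0],255]]'

```text
t: 14.65
eef_pos: [506.5, -70.4, 304.0]
eef_rot: [-0.482, -0.518, 0.518, 0.482]
ft_force: [1.0, -0.6, 0.3]
gripper_width: 21.6
```

```bash
python3 st.py;python3 - <<'E'
from h import *
snap('side','s6.png');snap('wrist','w6.png')
i=cv2.imread('pics/s6.png');a=cv2.resize(i[150:220,250:350],None,fx=8,fy=8,interpolation=cv2.INTER_CUBIC)
cv2.imwrite('pics/c6.png',a)
E
```

```text
14.65 [506.48 -70.38 304.03] [ 1.   -0.6   0.31] [-0.024 -0.188  0.023] 21.604092974630863
```

View pics/c6.png

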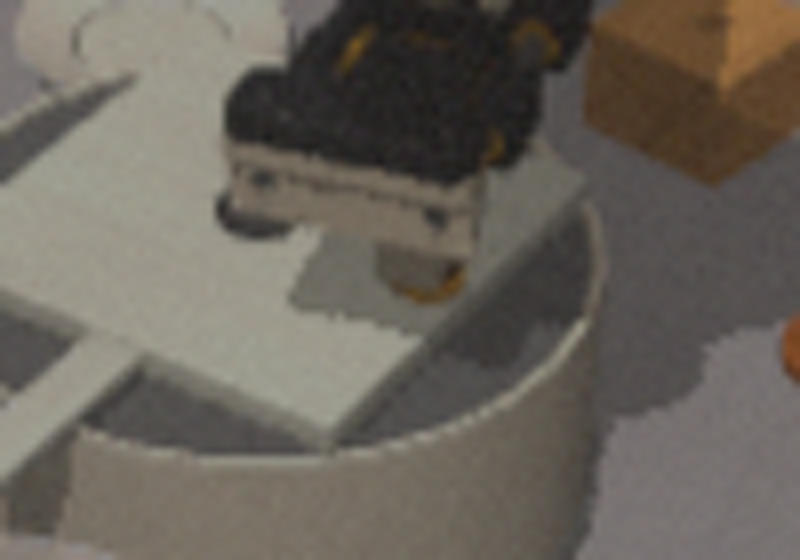

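jog_arm --motion '[[[0,0,-0.02],[0,0,0],255],[[0,0,-0.02],[0,0,0],255],[[0,0,0],[0,0,0],255]]'

```text
t: 15.12
eef_pos: [506.4, -70.4, 303.9]
eef_rot: [-0.482, -0.518, 0.518, 0.482]
ft_force: [-3.1, 1.7, 10.9]
gripper_width: 21.4
```

```bash
python3 st.py
```

```text
15.125 [506.44 -70.36 303.9 ] [-3.09  1.72 10.85] [0.608 1.441 0.05 ] 21.38688706881565
```

jog_arm --motion '[[[0,0,-0.02],[0,0,0],255],[[0,0,0],[0,0,0],255]]'

```text
t: 15.38
eef_pos: [506.5, -70.4, 303.9]
eef_rot: [0.482, 0.518, -0.518, -0.481]
ft_force: [-5.3, 2.9, 16.8]
gripper_width: 21.3
```

```bash
python3 st.py
```

```text
15.375 [506.46 -70.36 303.9 ] [-5.3   2.91 16.82] [ 0.834  2.214 -0.031] 21.32098233206941
```

jog_arm --motion '[[[0,0,0.045],[0,0,0],255],[[0,0,0],[0,0,0],200],[[0,0,0],[0,0,0],100],[[0,0,0],[0,0,0],0],[[0,0,0],[0,0,0],0]]'

```text
t: 16.0
eef_pos: [506.6, -70.4, 303.4]
eef_rot: [-0.482, -0.517, 0.518, 0.482]
ft_force: [-1.1, -0.8, 0.4]
gripper_width: 46.0
```

jog_arm --motion '[[[0,0,0],[0,0,0],0],[[0,0,0],[0,0,0],0],[[0,0,0],[0,0,0],0]]'

```text
t: 16.38
eef_pos: [506.6, -70.4, 303.7]
eef_rot: [0.482, 0.518, -0.518, -0.482]
ft_force: [-0.6, 0.3, -1.0]
gripper_width: 76.5
```

Open and clear; retreat straight up, then aside.

jog_arm --motion '[[[0,0,0.3],[0,0,0],0],[[0,0,0.8],[0,0,0],0],[[0,0,0.8],[0,0,0],0],[[0,0,0.8],[0,0,0],0],[[0,0,0.8],[0,0,0],0]]'

```text
t: 17.0
eef_pos: [506.5, -70.4, 410.3]
eef_rot: [0.482, 0.518, -0.517, -0.482]
ft_force: [0.8, 0.1, 0.8]
gripper_width: 87.6
```

jog_arm --motion '[[[-0.2,-0.9,0.2],[0,0,0],0],[[-0.2,-0.9,0.2],[0,0,0],0],[[-0.2,-0.9,0],[0,0,0],0],[[-0.2,-0.9,0],[0,0,0],0],[[-0.2,-0.9,0],[0,0,0],0]]'

```text
t: 17.62
eef_pos: [476.2, -206.2, 421.6]
eef_rot: [0.482, 0.518, -0.517, -0.481]
ft_force: [-0.3, 1.2, 0.8]
gripper_width: 87.8
```

jog_arm --motion '[[[-0.2,-0.9,0],[0,0,0],0],[[-0.2,-0.9,0],[0,0,0],0],[[0,-0.5,0],[0,0,0],0],[[0,0,0],[0,0,0],0]]'

```text
t: 18.12
eef_pos: [464.6, -275.0, 420.9]
eef_rot: [0.482, 0.517, -0.517, -0.482]
ft_force: [0.2, -0.1, -0.2]
gripper_width: 87.9
```

```bash
python3 st.py;python3 - <<'E'
from h import *
snap('side','s7.png');snap('top','t7.png')
i=cv2.imread('pics/s7.png');a=cv2.resize(i[120:240,170:350],None,fx=4,fy=4,interpolation=cv2.INTER_CUBIC)
cv2.imwrite('pics/c7.png',a)
E
```

```text
18.125 [ 464.61 -275.01  420.91] [ 0.18 -0.14 -0.19] [ 0.077 -0.002  0.025] 87.94218166982674
```

View pics/c7.png

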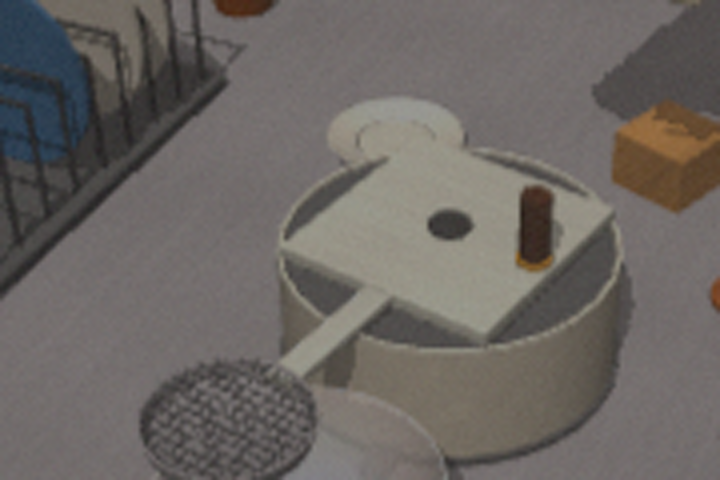

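View pics/t7.png

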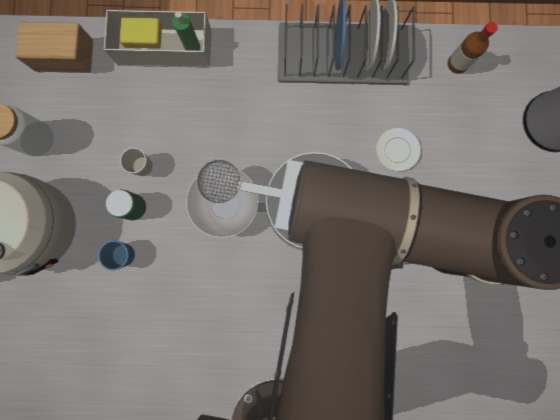

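```bash
python3 - <<'E'
from h import *
s=load('s7.png')
def pr(d,p):
    c=np.linalg.inv(d['T'])@np.append(p,1); return d['mtx'][0,0]*c[0]/-c[2]+d['mtx'][0,2], d['mtx'][1,1]*-c[1]/-c[2]+d['mtx'][1,2]
f=lambda u,v:((u-170+.5)*4-.5,(v-120+.5)*4-.5)
print(f(*pr(s,(506,-70.4,168))),f(*pr(s,(506,-70.4,112))),f(*pr(s,(506,-70.4,178))))
E
```

```text
(np.float64(537.0689573880845), np.float64(191.56619241161718)) (np.float64(533.9171791232823), np.float64(259.4008411055356)) (np.float64(537.6544809983541), np.float64(178.96416743790678))
```

The side picture shows the pin's top at about (537,190) in the crop. A fully home pin should show at (537,191.6), so it is seated.

```bash
python3 -c "
from station import arm
print(arm.hand_in())"
```

```text
the job is handed in; nothing more can be done
None
```

The strainer arm is locked over the bowl. I took the pin from its block, put it through the swivel plate's hole and swung the plate round. The pin caught the hidden hole near swivel angle -0.2 rad, and I pushed it home, let go and backed the arm away. The job was handed in at about 18 s.

**Seating:** the pin stopped dead at the height where the collar sits flush, and did not move under about 18 N. The final side picture agrees: the pin stands upright, and its top is within about half a millimetre of where a fully home pin should show.

**Forces:** the highest wrist reading was about 18 N, during that last push. Forces were only read at the end of each short move, so brief peaks in between would not show.

**Other things on the counter:** the bowl, cups, tin and saucer look unmoved in the last top and side pictures. The arm hid the spatula and block in the top view, and the side crop only partly showed them.

**Not confirmed:** I never saw the spring catch's 4–12 N in the readings. It was probably passed between readings, so the evidence for it is only the final depth.

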